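Heft the spares jars and hold up the full one

ROBOT

A 6-joint arm with a two-finger parallel gripper is mounted at the origin on a cart in front of the work surface, level with it; the furniture and walls round the work are solid. World frame = base frame: x ahead of the robot, y to its left, z up, the work surface at z = 0. Lengths are in m, angles in rad, forces in N, time in s.
With the tool pointing down it reaches from about 0.375 to 0.925 m from the base axis. Payload 5.7 kg.
Tool frame: the origin (TCP) lies at the centre of the arm's flange, where the gripper is bolted on; the fingertips stand 182 mm ahead of it and the grasp point (between the pads) lies 163 mm ahead of it; z points along the fingers, y is the line along which they close (so a half turn about z gives the same grasp; the last joint's range is limited). The gripper opens to 88 mm and grips with 3 to 60 N. Pads are 20 mm wide; open, the fingers measure 115 mm over their backs; the gripper's body (75 mm by 178 mm) begins 61 mm behind the grasp point.
Start: joints at [-1.274, 0.359, 1.51, -0, 1.272, -0.115], TCP at [0.24, -0.55, 0.405] pointing down, gripper open.
Joint ranges: [-2.97, 2.97], [-1.01, 2.36], [0.21, 2.38], [-0.96, 4.11], [0.2, 2.71], [-2.98, 2.98]. Speed limits (rad/s): [2.39, 2.39, 3.14, 3.14, 3.14, 3.14].

INTERFACE

Orientations are given as a unit quaternion [w, x, y, z].
In Python, from workcell import status, optics, close_job, nets gives the robot as it stands.
- The arm moves only by the tool drive_tool, never from a script. Its argument "moves" is text: rows parted by semicolons, each of 7 numbers parted by spaces: the turn, a rotation vector about the world's x, y, z in rad, then the shift along the world's x, y, z in m, then the closure, from 0 (fully open) to 1 (shut). In form: rx ry rz dx dy dz claw; .... A call has 1 to 20 rows; each row is the pose to reach, as a shift and turn from the pose commanded when the call began; what a row does not reach only later rows make up. A row lasts 1/10 s, in which the tool goes at most 50 mm and 8.59 degrees, less where a joint would pass 70% of its speed; a pose out of reach is approached as far as the arm can. A call with a gripper value outside its range is refused whole. The fingers move at their own pace and stop on an object; the grip force is fixed at half the most. Time passes only in rows, so rows that repeat a pose let the fingers close. It gives the time, the measured TCP pose, the force, the opening and the grip force at its end, in the units of the state.
- status.sense(): the state, without advancing time (a new reading comes with each control period).
- optics.camera(name): name is "scene" or "top" or "wrist"; returns a dict with "frame" (420x560x3 uint8, red, green, blue), "fx", "fy", "cx", "cy" (pixels), "eye" and "rotation" of the camera in the world. Camera axes: x right, y up, looking along -z (the intrinsics and any distortion apply to the point x, -y, -z); pixel columns grow to the right and rows downward; lengths in m; the calibration is good to about 2 mm. A picture is of the moment at which its call begins. There is no depth.
- close_job(): hands the job in; it is judged then, once.
Trained networks look in the newest picture that a camera, given by its name, has taken for a name from the list of things; names that differ only in an ending like _2 or _b are one class to them, and where a whole thing is asked for, a point or a joint stands for the part that bears it (a point fixed in the world has none). Each returns a list of dicts, best first, with "score" (0 to 1); they miss things now and then, are a little off and sometimes report something else, mostly with a low value. They report only what shows in the picture. A call takes as long as a camera call. They do not tell look-alikes from the thing itself.
- nets.outline_of(query, camera): "region" (420x560 bool, what is visible of it) and "extent" ([left, top, right, bottom] in pixels, round what is visible of it).
The state is a dict: "time_s": time; "joints": joint angles; "qd": joint speeds; "joint_torque": joint torques, N m; "position": TCP position; "orientation": TCP orientation; "wrist_force": force on the tool from outside, world axes, zero at the start; "moment": the same for the moment, N m; "width": finger opening in m; "finger_force": force on a finger pad.
Only numpy, scipy, OpenCV 4.12 (cv2) and the standard library are available. Lean on these libraries where they do the work, as an engineer would, in place of code of your own. Each camera call takes 0.05 s, during which the arm holds its last target. There are 200 camera calls.

TASK

Only one of the three identical green-lidded jars in the tray is still full of steel spares: find it by weight. One after another from left to right, lift each jar a good 5 cm straight up from its recess, hold it there for a second to feel its weight and set it back in its own recess without dropping or tipping it (the last may stay in the hand if it is the heaviest); then finish while still holding the heaviest jar up in the gripper, upright and still, its underside at least 15 cm above the chest top, with the other two jars back in their recesses and the things round the tray left alone.

Things in the scene. Friction and masses are not known exactly. Their poses are not given: they have to be found in the camera images.
- jar_a: one of three outwardly identical, closed screw-lid jars (white pot, green lid), 59 mm across and 50 mm high; the lid is the top 14 mm and is the widest part. Origin: centre of the underside, z up along the jar's axis. At the start it stands in one of the tray's recesses, which one varies. The jars hold different amounts of small steel spares (nothing shifts inside): one, the heaviest, weighs 0.40 to 0.50 kg, the other two 0.12 to 0.22 kg each
- jar_b: one of three outwardly identical, closed screw-lid jars (white pot, green lid), 59 mm across and 50 mm high; the lid is the top 14 mm and is the widest part. Origin: centre of the underside, z up along the jar's axis. At the start it stands in one of the tray's recesses, which one varies. The jars hold different amounts of small steel spares (nothing shifts inside): one, the heaviest, weighs 0.40 to 0.50 kg, the other two 0.12 to 0.22 kg each
- jar_c: one of three outwardly identical, closed screw-lid jars (white pot, green lid), 59 mm across and 50 mm high; the lid is the top 14 mm and is the widest part. Origin: centre of the underside, z up along the jar's axis. At the start it stands in one of the tray's recesses, which one varies. The jars hold different amounts of small steel spares (nothing shifts inside): one, the heaviest, weighs 0.40 to 0.50 kg, the other two 0.12 to 0.22 kg each
- jar_tray: grey plate 92 mm (its x, away from the robot) by 310 mm (its y, to the left) and 14 mm high, fixed to the chest top, with a row of three round recesses 110 mm apart along its y, for the jars; origin at the centre of its underside, z up; turned by up to 15 degrees about the vertical
- place_left (a point): the left recess of the tray, as seen from the robot: the point at the centre of its floor, 8 mm above the chest top. The recess is round, 66 mm across and 6 mm deep; axes as the tray's
- place_middle (a point): the middle recess of the tray, as seen from the robot: the point at the centre of its floor, 8 mm above the chest top. The recess is round, 66 mm across and 6 mm deep; axes as the tray's
- place_right (a point): the right recess of the tray, as seen from the robot: the point at the centre of its floor, 8 mm above the chest top. The recess is round, 66 mm across and 6 mm deep; axes as the tray's
- ink_bottle: bystander, loose: dark ink bottle with a pointed cap, 29 mm across, 86 mm high, upright behind the tray, about 120 mm from its row of jars; origin at the centre of its underside
- white_cup: bystander, loose: empty white cup, 65 mm across, 70 mm high, upright behind the tray's right half; origin at the centre of its underside
- steel_tweezers: bystander, loose: steel tweezers lying flat, 126 mm long (along its y), 14 mm wide, 9 mm high, about 100 mm in front of the row of jars; origin at the centre of the underside
Mind the look-alikes: they are no part of the job. What is shaped like the jar_c but black or purple is not meant.

How it is judged:
On the way, in this order (a step that is already met when the one before it is completed fails the run):
1. the jar from the left recess is held at least 3 cm up, above its recess, for a moment (((height (world z) of jar_a above 0.035 m and horizontal distance between jar_a and place_left below 0.05 m and contact force between jar_a and the fingers above 0.5 N) or (height (world z) of jar_b above 0.035 m and horizontal distance between jar_b and place_left below 0.05 m and contact force between jar_b and the fingers above 0.5 N) or (height (world z) of jar_c above 0.035 m and horizontal distance between jar_c and place_left below 0.05 m and contact force between jar_c and the fingers above 0.5 N))), for 0.4 s.
2. the jar from the middle recess is held at least 3 cm up, above its recess, for a moment (((height (world z) of jar_a above 0.035 m and horizontal distance between jar_a and place_middle below 0.05 m and contact force between jar_a and the fingers above 0.5 N) or (height (world z) of jar_b above 0.035 m and horizontal distance between jar_b and place_middle below 0.05 m and contact force between jar_b and the fingers above 0.5 N) or (height (world z) of jar_c above 0.035 m and horizontal distance between jar_c and place_middle below 0.05 m and contact force between jar_c and the fingers above 0.5 N))), for 0.4 s.
3. the jar from the right recess is held at least 3 cm up, above its recess, for a moment (((height (world z) of jar_a above 0.035 m and horizontal distance between jar_a and place_right below 0.05 m and contact force between jar_a and the fingers above 0.5 N) or (height (world z) of jar_b above 0.035 m and horizontal distance between jar_b and place_right below 0.05 m and contact force between jar_b and the fingers above 0.5 N) or (height (world z) of jar_c above 0.035 m and horizontal distance between jar_c and place_right below 0.05 m and contact force between jar_c and the fingers above 0.5 N))), for 0.4 s.
At the end, for the whole second after the job is handed in: The heaviest jar is held still in the gripper, upright within 14 degrees, its underside over 15 cm above the chest top; the lighter two stand upright, let go, within 1 cm of where they stood; ink bottle, cup and tweezers are within 3 cm of where they were (((height (world z) of jar_a above 0.15 m and angle between jar_a's own z axis and vertical below 0.25 rad and contact force between jar_a and the fingers above 1 N and linear speed of jar_a below 0.03 m/s and contact force between jar_a and jar_tray below 0.1 N and contact force between jar_b and jar_tray between 0.5 and 3 N and contact force between jar_a and jar_b below 0.1 N and distance of each of jar_b, jar_c from where it was at the start of the episode below 0.01 m and angle between each of jar_b, jar_c's own z axis and vertical below 0.1 rad and linear speed of each of jar_b, jar_c below 0.02 m/s and contact force between each of jar_b, jar_c and the fingers below 0.1 N and contact force between jar_c and jar_tray between 0.5 and 3 N and contact force between jar_a and jar_c below 0.1 N) or (height (world z) of jar_b above 0.15 m and angle between jar_b's own z axis and vertical below 0.25 rad and contact force between jar_b and the fingers above 1 N and linear speed of jar_b below 0.03 m/s and contact force between jar_b and jar_tray below 0.1 N and contact force between jar_a and jar_tray between 0.5 and 3 N and contact force between jar_b and jar_a below 0.1 N and distance of each of jar_a, jar_c from where it was at the start of the episode below 0.01 m and angle between each of jar_a, jar_c's own z axis and vertical below 0.1 rad and linear speed of each of jar_a, jar_c below 0.02 m/s and contact force between each of jar_a, jar_c and the fingers below 0.1 N and contact force between jar_c and jar_tray between 0.5 and 3 N and contact force between jar_b and jar_c below 0.1 N) or (height (world z) of jar_c above 0.15 m and angle between jar_c's own z axis and vertical below 0.25 rad and contact force between jar_c and the fingers above 1 N and linear speed of jar_c below 0.03 m/s and contact force between jar_c and jar_tray below 0.1 N and contact force between jar_a and jar_tray between 0.5 and 3 N and contact force between jar_c and jar_a below 0.1 N and distance of each of jar_a, jar_b from where it was at the start of the episode below 0.01 m and angle between each of jar_a, jar_b's own z axis and vertical below 0.1 rad and linear speed of each of jar_a, jar_b below 0.02 m/s and contact force between each of jar_a, jar_b and the fingers below 0.1 N and contact force between jar_b and jar_tray between 0.5 and 3 N and contact force between jar_c and jar_b below 0.1 N)) and distance of each of ink_bottle, white_cup, steel_tweezers from where it was at the start of the episode below 0.03 m); the arm keeps its last pose, push and grip.
It fails at once if a jar is let go in the air instead of being set down in its recess ((height (world z) of jar_a above 0.03 m and contact force between jar_a and the fingers below 0.01 N) or (height (world z) of jar_b above 0.03 m and contact force between jar_b and the fingers below 0.01 N) or (height (world z) of jar_c above 0.03 m and contact force between jar_c and the fingers below 0.01 N)).
It fails at once if a jar is tipped by more than about 35 degrees (angle between any of jar_a, jar_b, jar_c's own z axis and vertical above 0.6 rad).
It fails at once if the ink bottle, the cup or the tweezers are shifted by more than 3 cm or knocked over (distance of any of ink_bottle, white_cup, steel_tweezers from where it was at the start of the episode above 0.03 m or angle between any of ink_bottle, white_cup's own z axis and vertical above 0.5 rad).
It also fails if it takes over 72 s, if anything falls off the work surface, if the arm or the gripper's body presses on something with over 40 N, if the wrist force passes 120 N, or if a joint passes its speed limit or range.

## Working session

There is one attempt and no reset: what is moved stays moved. The work goes in short steps, Python scripts to look and compute and a tool call to move; the robot and the scene stay as the last step left them, time stands still between calls to the robot, and variables do not carry over. Pictures are saved under pics/ and viewed, at most 10 in all, crops included, and the job is handed in when it is done.

Besides the shell and the picture viewer there is one more tool, called by a JSON object that holds its "method" and its "body". drive_tool: Moves the arm, as the interface text tells. Its arguments: {"type":"object","properties":{"moves":{"type":"string"}},"required":["moves"]}

```bash
mkdir -p pics
cat > h.py <<'E'
import numpy as np, cv2
from workcell import status, optics, close_job, nets
def ray(c,u,v):
    d=np.array([(u-c['cx'])/c['fx'],-(v-c['cy'])/c['fy'],-1.]); d=np.array(c['rotation'])@d
    return np.array(c['eye']),d/np.linalg.norm(d)
def atz(c,u,v,z):
    e,d=ray(c,u,v); return e+d*(z-e[2])/d[2]
def meet(r):
    A=sum(np.eye(3)-np.outer(d,d) for e,d in r); b=sum((np.eye(3)-np.outer(d,d))@e for e,d in r)
    return np.linalg.solve(A,b)
E
python3 - <<'E'
from h import *
ims=[]
for n in ['top','scene']:
    c=optics.camera(n); cv2.imwrite(f'pics/{n}0.png',c['frame'][:,:,::-1])
    print(n,{k:np.round(v,3).tolist() for k,v in c.items() if k!='frame'},[k for k in c])
    for q in ['jar_a','jar_tray','ink_bottle','white_cup','steel_tweezers']:
        for o in nets.outline_of(q,n):
            m=o['region'];ys,xs=np.nonzero(m)
            print(n,q,round(o['score'],2),o['extent'],xs.mean().round(1),ys.mean().round(1),atz(c,xs.mean(),ys.mean(),.05).round(3), c['frame'][m].mean(0).round())
print(status.sense())
E
```

```text
top {'fx': 408.881, 'fy': 408.881, 'cx': 283.085, 'cy': 209.259, 'eye': [0.444, -0.11, 0.898], 'rotation': [0.716, 0.043, -0.059, -0.695]} ['frame', 'fx', 'fy', 'cx', 'cy', 'eye', 'rotation']Traceback (most recent call last):
  File "<stdin>", line 9, in <module>
  File "h.py", line 7, in atz
    e,d=ray(c,u,v); return e+d*(z-e[2])/d[2]
        ~~~^^^^^^^
  File "h.py", line 4, in ray
    d=np.array([(u-c['cx'])/c['fx'],-(v-c['cy'])/c['fy'],-1.]); d=np.array(c['rotation'])@d
                                                                  ~~~~~~~~~~~~~~~~~~~~~~~^~
ValueError: matmul: Input operand 1 has a mismatch in its core dimension 0, with gufunc signature (n?,k),(k,m?)->(n?,m?) (size 3 is different from 4)
```

```bash
sed -i "s/np.array(c\['rotation'\])@d/R(c)@d/" h.py
cat >> h.py <<'E'
from scipy.spatial.transform import Rotation as Ro
def R(c):
    w,x,y,z=c['rotation']; return Ro.from_quat([x,y,z,w]).as_matrix()
E
python3 - <<'E'
from h import *
for n in ['top','scene']:
    c=optics.camera(n); cv2.imwrite(f'pics/{n}0.png',c['frame'][:,:,::-1])
    print(n,c['eye'])
    for q in ['jar_a','jar_tray','ink_bottle','white_cup','steel_tweezers']:
        for o in nets.outline_of(q,n):
            m=o['region'];ys,xs=np.nonzero(m)
            print(n,q,round(o['score'],2),o['extent'],xs.mean().round(1),ys.mean().round(1),atz(c,xs.mean(),ys.mean(),.05).round(3), c['frame'][m].mean(0).round())
print(status.sense())
E
```

```text
top [ 0.44357448 -0.11013762  0.89842513]
top jar_a 0.79 [345.4, 216.8, 375.4, 247.7] 362.2 231.7 [ 0.525 -0.295  0.05 ] [50. 51. 48.]
top jar_a 0.79 [282.0, 143.2, 307.8, 172.7] 292.8 157.1 [ 0.681 -0.145  0.05 ] [128.  73. 140.]
top jar_a 0.76 [291.9, 246.3, 322.5, 277.2] 307.0 261.1 [ 0.461 -0.18   0.05 ] [ 62. 132. 105.]
top jar_a 0.66 [240.8, 234.7, 273.2, 262.6] 255.0 250.3 [ 0.48  -0.072  0.05 ] [ 63. 133. 105.]
top jar_a 0.59 [191.5, 227.6, 218.6, 253.8] 203.8 239.8 [0.499 0.034 0.05 ] [ 62. 129. 102.]
top jar_tray 0.71 [178.6, 216.8, 331.1, 287.5] 256.6 251.6 [ 0.478 -0.076  0.05 ] [152. 143. 133.]
top ink_bottle 0.49 [269.2, 185.1, 280.4, 205.3] 274.4 193.9 [ 0.6   -0.109  0.05 ] [73. 74. 68.]
top steel_tweezers 0.64 [209.2, 285.9, 208.4, 288.5] 208.5 288.0 [0.401 0.019 0.05 ] [120. 127. 114.]
scene [0.15221971 0.34113435 0.62834159]
scene jar_a 0.73 [344.6, 210.3, 382.3, 252.8] 361.3 230.0 [ 0.457 -0.167  0.05 ] [120. 164. 135.]
scene jar_a 0.69 [236.3, 266.9, 275.4, 313.3] 256.1 291.6 [0.494 0.045 0.05 ] [115. 168. 137.]
scene jar_a 0.59 [354.9, 169.3, 389.7, 202.8] 370.1
[... 558 characters left out ...]
'time_s': 0.7, 'joints': array([-1.27408245e+00,  3.58779956e-01,  1.51039201e+00,  1.71414713e-05,
        1.27246620e+00, -1.15095874e-01]), 'qd': array([-0.00179287,  0.00080741,  0.00011   ,  0.0012901 ,  0.00123083,
        0.0008433 ]), 'joint_torque': array([ 1.02794133e-03, -5.15163374e+01, -2.71084195e+01,  6.75707753e-02,
        2.46426434e-02, -3.18323578e-05]), 'position': array([ 0.24015802, -0.5498353 ,  0.40463777]), 'orientation': array([-2.34029685e-05,  9.78876896e-01,  2.04450536e-01,  6.09492971e-06]), 'wrist_force': array([ 0.15692319, -0.84385558,  0.58212736]), 'moment': array([ 0.02260349, -0.00992963,  0.01064717]), 'finger_force': 0.0, 'width': 0.08783452134985582}
```

View pics/top0.png

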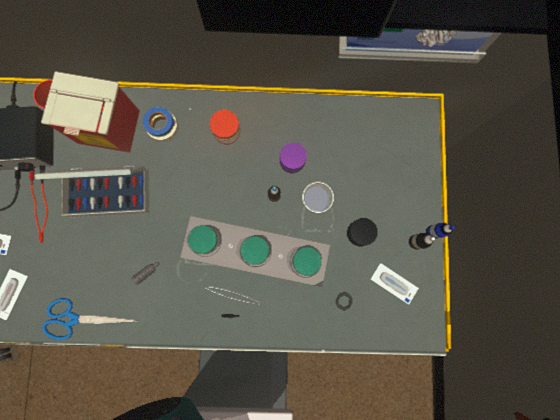

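View pics/scene0.png

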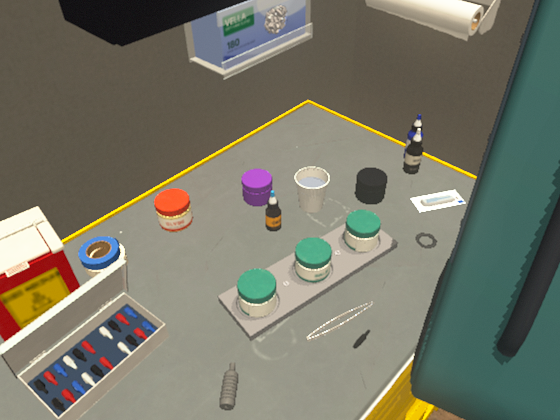

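```bash
cat >> h.py <<'E'
def green(c):
    h=cv2.cvtColor(c['frame'],cv2.COLOR_RGB2HSV); m=cv2.inRange(h,(65,90,50),(90,255,255))
    n,l,s,ce=cv2.connectedComponentsWithStats(m)
    return [(s[i,4],ce[i],s[i,:4]) for i in range(1,n) if s[i,4]>300 and s[i,4]<6000], l
E
python3 - <<'E'
from h import *
t=optics.camera('top');s=optics.camera('scene')
gt,_=green(t);gs,_=green(s)
for g in gt+gs: print(g)
gt=sorted(gt,key=lambda g:g[1][0]);gs=sorted([g for g in gs if g[1][0]<400],key=lambda g:g[1][0])
P=[]
for a,b in zip(gt,gs):
    p=meet([ray(t,*a[1]),ray(s,*b[1])]);q=atz(t,*a[1],.053);P.append(q);print(p.round(4),q.round(4))
d=P[0]-P[2];print(np.linalg.norm(d),np.degrees(np.arctan2(-d[0],d[1])))
E
```

```text
(np.int32(614), array([202.20684039, 239.01954397]), array([188, 226,  29,  27], dtype=int32))
(np.int32(614), array([254.45928339, 249.77361564]), array([241, 236,  28,  28], dtype=int32))
(np.int32(620), array([306.78548387, 260.63548387]), array([293, 247,  28,  28], dtype=int32))
(np.int32(736), array([362.94972826, 223.16576087]), array([346, 210,  34,  28], dtype=int32))
(np.int32(868), array([312.96889401, 252.30414747]), array([296, 238,  35,  30], dtype=int32))
(np.int32(1052), array([256.3013308 , 285.45722433]), array([237, 269,  39,  34], dtype=int32))
[0.5004 0.0373 0.0527] [0.5   0.037 0.053]
[ 0.4813 -0.071   0.0533] [ 0.4811 -0.0712  0.053 ]
[ 0.4621 -0.1792  0.0538] [ 0.462  -0.1794  0.053 ]
0.21969360726480355 -9.953865696005689
```

{"method": "drive_tool", "body": {"moves": "0 0 0.985 0.26 0.587 0 0;0 0 0.985 0.26 0.587 0 0;0 0 0.985 0.26 0.587 0 0;0 0 0.985 0.26 0.587 0 0;0 0 0.985 0.26 0.587 0 0;0 0 0.985 0.26 0.587 0 0;0 0 0.985 0.26 0.587 0 0;0 0 0.985 0.26 0.587 0 0;0 0 0.985 0.26 0.587 0 0;0 0 0.985 0.26 0.587 0 0;0 0 0.985 0.26 0.587 0 0;0 0 0.985 0.26 0.587 0 0;0 0 0.985 0.26 0.587 0 0;0 0 0.985 0.26 0.587 -0.04 0;0 0 0.985 0.26 0.587 -0.08 0;0 0 0.985 0.26 0.587 -0.11 0;0 0 0.985 0.26 0.587 -0.11 0;0 0 0.985 0.26 0.587 -0.11 0"}}

```text
time_s: 2.6
position: [0.5003, 0.0372, 0.2949]
orientation: [-0.0, 0.766, 0.643, -0.0]
wrist_force: [-0.1, 1.2, 0.2]
width: 0.088
finger_force: 0.0
```

Run:
```python
from h import *
s=status.sense();print({k:np.round(v,4).tolist() for k,v in s.items()})
c=optics.camera('wrist');cv2.imwrite('pics/w1.png',c['frame'][:,:,::-1]);print(c['eye'])
for g in green(c)[0]: print(g, atz(c,*g[1],.057).round(4))
```

```text
{'time_s': 2.6, 'joints': [-0.0637, 0.3543, 1.8441, 0.0, 0.9442, 0.1103], 'qd': [-0.0024, -0.0322, -0.0289, -0.0004, -0.0012, 0.0005], 'joint_torque': [0.1446, -42.553, -19.0636, 0.0613, 0.0376, -0.0023], 'position': [0.5003, 0.0372, 0.2949], 'orientation': [-0.0003, 0.7659, 0.643, -0.0003], 'wrist_force': [-0.1044, 1.1817, 0.1958], 'moment': [-0.0381, -0.0715, -0.0356], 'finger_force': 0.0, 'width': 0.088}
[0.5143836  0.11919503 0.27507041]
(np.int32(5557), array([284.77703797, 225.34802951]), array([242, 184,  86,  83], dtype=int32)) [0.5003 0.0391 0.057 ]
(np.int32(893), array([284.67973124, 333.59238522]), array([253, 323,  65,  19], dtype=int32)) [ 0.4853 -0.0451  0.057 ]
(np.int32(707), array([285.47666195, 383.39321075]), array([255, 377,  62,  16], dtype=int32)) [ 0.4779 -0.0906  0.057 ]
```

View pics/w1.png

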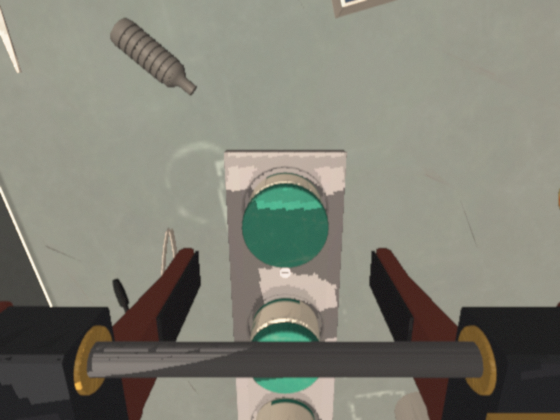

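The lid is at pixel (285,225), centred between the fingers, with the tray edges square to the grasp. I'll descend and grip.

{"method": "drive_tool", "body": {"moves": "0 0 0 0 0.0005 -0.03 0;0 0 0 0 0.0005 -0.06 0;0 0 0 0 0.0005 -0.082 0;0 0 0 0 0.0005 -0.082 0;0 0 0 0 0.0005 -0.082 0.1;0 0 0 0 0.0005 -0.082 0.2;0 0 0 0 0.0005 -0.082 0.3;0 0 0 0 0.0005 -0.082 0.45;0 0 0 0 0.0005 -0.082 0.6;0 0 0 0 0.0005 -0.082 0.6;0 0 0 0 0.0005 -0.082 0.6;0 0 0 0 0.0005 -0.082 0.6"}}

```text
time_s: 3.85
position: [0.5005, 0.0377, 0.2136]
orientation: [0.0, 0.766, 0.643, 0.0]
wrist_force: [-1.5, 0.4, 7.9]
width: 0.0581
finger_force: 30.0
```

{"method": "drive_tool", "body": {"moves": "0 0 0 0 0 0.01 0.6;0 0 0 0 0 0.025 0.6;0 0 0 0 0 0.045 0.6;0 0 0 0 0 0.06 0.6;0 0 0 0 0 0.065 0.6;0 0 0 0 0 0.065 0.6;0 0 0 0 0 0.065 0.6;0 0 0 0 0 0.065 0.6;0 0 0 0 0 0.065 0.6;0 0 0 0 0 0.065 0.6;0 0 0 0 0 0.065 0.6;0 0 0 0 0 0.065 0.6;0 0 0 0 0 0.065 0.6;0 0 0 0 0 0.065 0.6;0 0 0 0 0 0.065 0.6;0 0 0 0 0 0.065 0.6"}}

```text
time_s: 5.45
position: [0.5001, 0.0377, 0.2776]
orientation: [-0.0, 0.766, 0.643, -0.0]
wrist_force: [0.1, 0.0, -3.8]
width: 0.0586
finger_force: 30.0
```

Run:
```python
from h import *
f=[];tq=[]
c=optics.camera('scene');cv2.imwrite('pics/s1.png',c['frame'][150:380,180:460,::-1].repeat(2,0).repeat(2,1))
for i in range(6):
    s=status.sense();f.append(s['wrist_force']);tq.append(s['joint_torque']);optics.camera('wrist')
print(np.round(f,2),np.mean(f,0),np.mean(tq,0).round(2))
```

```text
[[ 0.25 -0.59 -4.87]
 [ 0.08 -0.28 -4.41]
 [ 0.53  0.5  -4.94]
 [ 0.25 -0.   -4.36]
 [-0.11 -0.13 -5.23]
 [ 0.38  0.16 -4.46]] [ 0.23144134 -0.05845729 -4.71222646] [-0.000e+00 -4.733e+01 -2.050e+01  6.000e-02  1.000e-02 -0.000e+00]
```

View pics/s1.png

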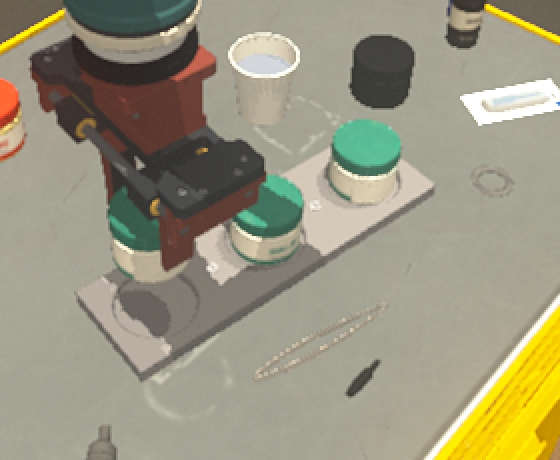

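The crop shows the left jar upright above its recess, around (150,240). The force is about 4.7 N, or about 0.48 kg, so it is most likely the heaviest. I'll set it back.

{"method": "drive_tool", "body": {"moves": "0 0 0 0 0 -0.02 0.6;0 0 0 0 0 -0.04 0.6;0 0 0 0 0 -0.052 0.6;0 0 0 0 0 -0.059 0.6;0 0 0 0 0 -0.063 0.6;0 0 0 0 0 -0.065 0.6;0 0 0 0 0 -0.065 0.6;0 0 0 0 0 -0.065 0.6"}}

```text
time_s: 6.6
position: [0.5001, 0.0377, 0.2136]
orientation: [0.0, 0.766, 0.643, 0.0]
wrist_force: [-3.1, 0.2, 6.2]
width: 0.0583
finger_force: 30.0
```

{"method": "drive_tool", "body": {"moves": "0 0 0 0 0 0 0.3;0 0 0 0 0 0 0.15;0 0 0 0 0 0 0;0 0 0 0 0 0 0;0 0 0 0 0 0 0;0 0 0 0 0 0.02 0;0 0 0 0 0 0.05 0;0 0 0 0 0 0.08 0;0 0 0 -0.009 -0.05 0.08 0;0 0 0 -0.019 -0.1085 0.08 0;0 0 0 -0.019 -0.1085 0.08 0;0 0 0 -0.019 -0.1085 0.08 0;0 0 0 -0.019 -0.1085 0.08 0"}}

```text
time_s: 7.9
position: [0.4811, -0.0704, 0.2924]
orientation: [-0.0, 0.766, 0.643, 0.0]
wrist_force: [-0.2, 0.6, 0.5]
width: 0.0879
finger_force: 0.0
```

```bash
cat > look.py <<'E'
from h import *
c=optics.camera('wrist')
for g in green(c)[0]: print(g, atz(c,*g[1],.057).round(4))
f=[]
for i in range(5): s=status.sense();f.append(s['wrist_force']);optics.camera('top')
print(np.mean(f,0).round(2),s['position'].round(4),s['width'],s['time_s'])
E
python3 look.py
```

```text
(np.int32(5657), array([285.20311119, 228.13346297]), array([242, 186,  87,  84], dtype=int32)) [ 0.4812 -0.0693  0.057 ]
(np.int32(648), array([285.37808642, 334.41820988]), array([256, 326,  60,  15], dtype=int32)) [ 0.4668 -0.1513  0.057 ]
(np.int32(1008), array([285.16369048, 384.70238095]), array([252, 377,  68,  20], dtype=int32)) [ 0.4587 -0.1967  0.057 ]
[-0.07  0.43  0.18] [ 0.4812 -0.0697  0.2925] 0.08794577140140093 8.15
```

{"method": "drive_tool", "body": {"moves": "0 0 0 0 -0.0007 -0.03 0;0 0 0 0 -0.0007 -0.06 0;0 0 0 0 -0.0007 -0.079 0;0 0 0 0 -0.0007 -0.079 0;0 0 0 0 -0.0007 -0.079 0.1;0 0 0 0 -0.0007 -0.079 0.2;0 0 0 0 -0.0007 -0.079 0.3;0 0 0 0 -0.0007 -0.079 0.45;0 0 0 0 -0.0007 -0.079 0.6;0 0 0 0 -0.0007 -0.079 0.6;0 0 0 0 -0.0007 -0.079 0.6;0 0 0 0 -0.0007 -0.079 0.6"}}

```text
time_s: 9.4
position: [0.4815, -0.0716, 0.2145]
orientation: [0.001, 0.766, 0.643, 0.0]
wrist_force: [-0.9, 1.1, 6.5]
width: 0.0585
finger_force: 30.0
```

{"method": "drive_tool", "body": {"moves": "0 0 0 0 0 0.01 0.6;0 0 0 0 0 0.025 0.6;0 0 0 0 0 0.045 0.6;0 0 0 0 0 0.06 0.6;0 0 0 0 0 0.065 0.6;0 0 0 0 0 0.065 0.6;0 0 0 0 0 0.065 0.6;0 0 0 0 0 0.065 0.6;0 0 0 0 0 0.065 0.6;0 0 0 0 0 0.065 0.6;0 0 0 0 0 0.065 0.6;0 0 0 0 0 0.065 0.6;0 0 0 0 0 0.065 0.6;0 0 0 0 0 0.065 0.6;0 0 0 0 0 0.065 0.6;0 0 0 0 0 0.065 0.6"}}

```text
time_s: 11.0
position: [0.4812, -0.0715, 0.2787]
orientation: [0.0, 0.766, 0.643, 0.0]
wrist_force: [-0.5, -0.3, -1.4]
width: 0.0584
finger_force: 30.0
```

```bash
python3 look.py
```

```text
(np.int32(2098), array([284.4656816 , 390.72926597]), array([246, 377,  79,  33], dtype=int32)) [ 0.4598 -0.1902  0.057 ]
[-0.17 -0.31 -2.14] [ 0.4811 -0.0716  0.2786] 0.058731693264413735 11.25
```

{"method": "drive_tool", "body": {"moves": "0 0 0 0 0 -0.02 0.6;0 0 0 0 0 -0.04 0.6;0 0 0 0 0 -0.052 0.6;0 0 0 0 0 -0.059 0.6;0 0 0 0 0 -0.063 0.6;0 0 0 0 0 -0.065 0.6;0 0 0 0 0 -0.065 0.6;0 0 0 0 0 -0.065 0.6"}}

```text
time_s: 12.1
position: [0.481, -0.0715, 0.2145]
orientation: [0.0, 0.766, 0.643, -0.0]
wrist_force: [-2.1, 0.1, 6.2]
width: 0.0581
finger_force: 30.0
```

{"method": "drive_tool", "body": {"moves": "0 0 0 0 0 0 0.3;0 0 0 0 0 0 0.15;0 0 0 0 0 0 0;0 0 0 0 0 0 0;0 0 0 0 0 0 0;0 0 0 0 0 0.02 0;0 0 0 0 0 0.05 0;0 0 0 0 0 0.08 0;0 0 0 -0.009 -0.05 0.08 0;0 0 0 -0.019 -0.108 0.08 0;0 0 0 -0.019 -0.108 0.08 0;0 0 0 -0.019 -0.108 0.08 0;0 0 0 -0.019 -0.108 0.08 0"}}

```text
time_s: 13.4
position: [0.4618, -0.1789, 0.2933]
orientation: [-0.001, 0.766, 0.643, -0.0]
wrist_force: [0.1, -0.2, -0.1]
width: 0.0876
finger_force: 0.0
```

```bash
python3 look.py
```

```text
(np.int32(5622), array([285.58004269, 227.3283529 ]), array([243, 186,  86,  83], dtype=int32)) [ 0.4622 -0.1775  0.057 ]
[0.01 0.05 0.06] [ 0.4623 -0.1784  0.2935] 0.08757244967208894 13.65
```

{"method": "drive_tool", "body": {"moves": "0 0 0 0 0 -0.03 0;0 0 0 0 0 -0.06 0;0 0 0 0 0 -0.079 0;0 0 0 0 0 -0.079 0;0 0 0 0 0 -0.079 0.1;0 0 0 0 0 -0.079 0.2;0 0 0 0 0 -0.079 0.3;0 0 0 0 0 -0.079 0.45;0 0 0 0 0 -0.079 0.6;0 0 0 0 0 -0.079 0.6;0 0 0 0 0 -0.079 0.6;0 0 0 0 0 -0.079 0.6"}}

```text
time_s: 14.9
position: [0.4625, -0.1797, 0.2155]
orientation: [0.001, 0.766, 0.643, 0.0]
wrist_force: [-0.7, 0.7, 7.2]
width: 0.0581
finger_force: 30.0
```

{"method": "drive_tool", "body": {"moves": "0 0 0 0 0 0.01 0.6;0 0 0 0 0 0.025 0.6;0 0 0 0 0 0.045 0.6;0 0 0 0 0 0.06 0.6;0 0 0 0 0 0.065 0.6;0 0 0 0 0 0.065 0.6;0 0 0 0 0 0.065 0.6;0 0 0 0 0 0.065 0.6;0 0 0 0 0 0.065 0.6;0 0 0 0 0 0.065 0.6;0 0 0 0 0 0.065 0.6;0 0 0 0 0 0.065 0.6;0 0 0 0 0 0.065 0.6;0 0 0 0 0 0.065 0.6;0 0 0 0 0 0.065 0.6;0 0 0 0 0 0.065 0.6"}}

```text
time_s: 16.5
position: [0.4621, -0.1795, 0.2797]
orientation: [-0.0, 0.766, 0.643, -0.0]
wrist_force: [0.1, 0.4, -1.5]
width: 0.0583
finger_force: 30.0
```

```bash
python3 look.py
```

```text
[ 0.08 -0.18 -1.48] [ 0.4621 -0.1795  0.2796] 0.058547671074620194 16.75
```

The right jar is about 0.15 kg, so the left one is the heaviest. I'll put this one back and return left.

{"method": "drive_tool", "body": {"moves": "0 0 0 0 0 -0.02 0.6;0 0 0 0 0 -0.04 0.6;0 0 0 0 0 -0.052 0.6;0 0 0 0 0 -0.059 0.6;0 0 0 0 0 -0.063 0.6;0 0 0 0 0 -0.065 0.6;0 0 0 0 0 -0.065 0.6;0 0 0 0 0 -0.065 0.6"}}

```text
time_s: 17.6
position: [0.4621, -0.1795, 0.2155]
orientation: [0.0, 0.766, 0.643, -0.0]
wrist_force: [-2.3, 1.2, 5.8]
width: 0.0582
finger_force: 30.0
```

{"method": "drive_tool", "body": {"moves": "0 0 0 0 0 0 0.3;0 0 0 0 0 0 0.15;0 0 0 0 0 0 0;0 0 0 0 0 0 0;0 0 0 0 0 0 0;0 0 0 0 0 0.02 0;0 0 0 0 0 0.05 0;0 0 0 0 0 0.08 0;0 0 0 0.009 0.05 0.08 0;0 0 0 0.018 0.1 0.08 0;0 0 0 0.027 0.15 0.08 0;0 0 0 0.038 0.217 0.08 0;0 0 0 0.038 0.217 0.08 0;0 0 0 0.038 0.217 0.08 0;0 0 0 0.038 0.217 0.08 0;0 0 0 0.038 0.217 0.08 0"}}

```text
time_s: 19.2
position: [0.5, 0.0365, 0.2945]
orientation: [-0.0, 0.766, 0.643, -0.0]
wrist_force: [0.9, -0.2, 0.6]
width: 0.0878
finger_force: 0.0
```

```bash
python3 look.py
```

```text
(np.int32(5594), array([284.42491956, 224.59277798]), array([242, 183,  86,  83], dtype=int32)) [0.5    0.0391 0.057 ]
(np.int32(932), array([284.86158798, 333.35515021]), array([253, 323,  65,  19], dtype=int32)) [ 0.4853 -0.0454  0.057 ]
(np.int32(676), array([285.61242604, 383.11982249]), array([255, 377,  61,  16], dtype=int32)) [ 0.4778 -0.0908  0.057 ]
[-0.09  0.1   0.55] [0.5001 0.0366 0.2946] 0.08762004032031183 19.45
```

{"method": "drive_tool", "body": {"moves": "0 0 0 0 0.001 -0.03 0;0 0 0 0 0.001 -0.06 0;0 0 0 0 0.001 -0.081 0;0 0 0 0 0.001 -0.081 0;0 0 0 0 0.001 -0.081 0.1;0 0 0 0 0.001 -0.081 0.2;0 0 0 0 0.001 -0.081 0.3;0 0 0 0 0.001 -0.081 0.45;0 0 0 0 0.001 -0.081 0.6;0 0 0 0 0.001 -0.081 0.6;0 0 0 0 0.001 -0.081 0.6;0 0 0 0 0.001 -0.081 0.6"}}

```text
time_s: 20.7
position: [0.5004, 0.0385, 0.2145]
orientation: [0.0, 0.766, 0.643, 0.0]
wrist_force: [-1.4, -0.5, 6.7]
width: 0.0588
finger_force: 30.0
```

{"method": "drive_tool", "body": {"moves": "0 0 0 0 0 0.01 0.6;0 0 0 0 0 0.025 0.6;0 0 0 0 0 0.045 0.6;0 0 0 0 0 0.07 0.6;0 0 0 0 0 0.095 0.6;0 0 0 0 0 0.12 0.6;0 0 0 0 0 0.145 0.6;0 0 0 0 0 0.17 0.6;0 0 0 0 0 0.185 0.6;0 0 0 0 0 0.19 0.6;0 0 0 0 0 0.19 0.6;0 0 0 0 0 0.19 0.6;0 0 0 0 0 0.19 0.6;0 0 0 0 0 0.19 0.6;0 0 0 0 0 0.19 0.6;0 0 0 0 0 0.19 0.6;0 0 0 0 0 0.19 0.6;0 0 0 0 0 0.19 0.6"}}

```text
time_s: 22.5
position: [0.5002, 0.0385, 0.4036]
orientation: [-0.0, 0.766, 0.643, -0.0]
wrist_force: [-0.0, -0.6, -4.6]
width: 0.0585
finger_force: 30.0
```

```bash
python3 look.py
python3 - <<'E'
from h import *
c=optics.camera('scene');cv2.imwrite('pics/s2.png',c['frame'][:,:,::-1])
for g in green(c)[0]: print(g, atz(c,*g[1],.053).round(4))
c=optics.camera('top')
for g in green(c)[0]: print(g, atz(c,*g[1],.053).round(4))
E
```

```text
(np.int32(584), array([284.76712329, 383.28938356]), array([262, 377,  47,  16], dtype=int32)) [ 0.4591 -0.1936  0.057 ]
[ 0.36  0.21 -4.77] [0.5002 0.0385 0.4037] 0.05862818655089795 22.75
(np.int32(1389), array([223.4550036 ,  14.11159107]), array([193,   0,  61,  40], dtype=int32)) [ 1.3462 -0.6481  0.053 ]
(np.int32(561), array([242.04991087, 192.3083779 ]), array([226, 174,  29,  34], dtype=int32)) [ 0.674 -0.096  0.053]
(np.int32(735), array([362.93061224, 223.36462585]), array([346, 210,  34,  28], dtype=int32)) [ 0.4624 -0.1794  0.053 ]
(np.int32(864), array([312.9212963 , 252.48263889]), array([295, 238,  36,  30], dtype=int32)) [ 0.4816 -0.0707  0.053 ]
(np.int32(607), array([254.37067545, 249.87644152]), array([241, 237,  28,  27], dtype=int32)) [ 0.4809 -0.071   0.053 ]
(np.int32(619), array([306.66074313, 260.69628433]), array([293, 247,  28,  28], dtype=int32)) [ 0.4619 -0.1791  0.053 ]
```

View pics/s2.png

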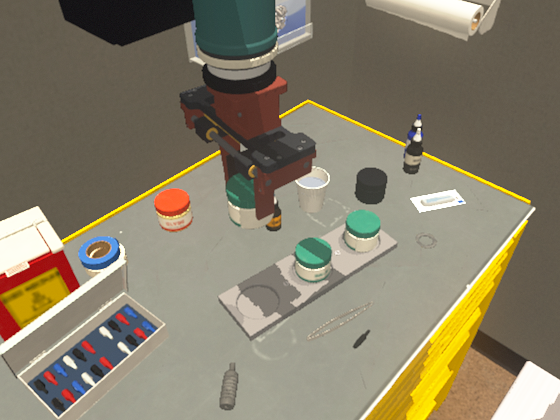

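The left jar is held upright near (245,200). The other two are in their recesses at (313,252) and (363,223), within 1 px of where they started, and the bystanders haven't moved.

```bash
python3 -c "
from workcell import close_job
print(close_job())"
```

```text
the job is handed in; nothing more can be done
None
```

I weighed all three jars left to right and handed the job in with the left jar, the heaviest at about 0.48 kg, held upright about 20 cm up; the other two (about 0.21 and 0.15 kg) are back in their recesses and nothing around the tray was disturbed.

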